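Lift the moulded bracket out of its die and hold it level over the light panel

TASK

Take the yellow moulded bracket by its upright rib, lift it straight up out of the open steel die, and carry it level to the flat light panel so that its outline can be inspected against the light. Finish with the gripper still holding it, level and still, centred over the panel with its length along the panel's long side (either way round) and its underside about 15 cm above the panel. Do not tip the bracket, do not touch the panel with it, and leave the other things on the bench where they are.

Things in the scene. Friction and masses are not known exactly. Their poses are not given: they have to be found in the camera images.
- bracket: Yellow bracket, loose, 0.14 to 0.28 kg, 128 mm long in x. Origin: middle of its underside; z up. Base 14 mm thick: arm 30 mm wide, x -64 to +24; foot 64 mm wide, x +24 to +64, with two brass inserts. Upright rib along x to grip: 12 mm thick, x -47 to +51, z 14 to 52 mm. Boss at x = -50, 22 mm wide, up to z 29. Starts down in the die: origin 31 mm above the die's origin, axes along the die's.
- rib_balance (a point): Point in the bracket's rib above its balance point: x = +16, y = 0, z = 36 mm in the bracket's frame (16 mm below the rib's top). Gripped here the bracket stays level; gripped far from here it tends to sag at its heavy foot. Same axes as the bracket.
- die: Lower half of a steel moulding die, fixed, 200 x 130 mm over its base plate, top face 45 mm above the bench. Origin: centre of its underside; x along its length. T-shaped cavity in the top, 14 mm deep, 2 mm clearance round the bracket, whose base lies flush with the top face. Four guide pillars, 14 mm diameter, at x = +-74, y = +-47 mm, stand 22 mm above the top face.
- light_panel: Flat light panel, fixed, lying on the bench, 180 x 124 x 16 mm, black frame with a white lit face and a small red switch at its +x end. Origin: centre of its underside, on the bench; x along its long side. Its face is 16 mm above the bench.
- torch_head_06: Bystander: black round open torch head, 34 mm diameter, 34 mm high. Origin: centre of the underside.
- torch_head_07: Bystander: black round open torch head, 34 mm diameter, 34 mm high. Origin: centre of the underside.
- torch_head_08: Bystander: black round open torch head, 35 mm diameter, 36 mm high. Origin: centre of the underside.
- stem_flange: Bystander: white flange with a stem and knob, 48 mm diameter, 41 mm high. Origin: centre of the underside.
- glue_bottle: Bystander: small red bottle with a white nozzle, 29 x 43 x 118 mm. Origin: centre of the underside.
Mind the look-alikes: they are no part of the job. There is more than one size of the bracket; the job needs the larger.

How it is judged:
By the outcome, as a careful person would: the job done as asked, in the order asked, and still so for the second after the job is handed in, while the arm keeps its last pose, push and grip.
It also fails if it takes over 42 s, if anything falls off the work surface, if the arm or the gripper's body presses on something with over 40 N, if the wrist force passes 120 N, or if a joint passes its speed limit or range.

ROBOT

A 6-joint arm with a two-finger parallel gripper is mounted at the origin on a cart in front of the work surface, level with it; the furniture and walls round the work are solid. World frame = base frame: x ahead of the robot, y to its left, z up, the work surface at z = 0. Lengths are in m, angles in rad, forces in N, time in s.
With the tool pointing down it reaches from about 0.35 to 0.8 m from the base axis. Payload 7.3 kg.
Tool frame: the origin (TCP) lies on the mounting face of the last link; the fingertips stand 173 mm ahead of it and the grasp point (between the pads) lies 155 mm ahead of it; z points along the fingers, y is the direction in which the jaws open and shut (so a half turn about z gives the same grasp; the last joint's range is limited). The gripper opens to 85 mm and grips with 20 to 120 N. Pads are 22 mm wide; open, the fingers measure 114 mm over their backs; the gripper's body (76 mm by 85 mm) begins 54 mm behind the grasp point. The pads swing forward as they close: fully open they stand 13 mm farther back than shut.
Start: joints at [-1.479, 0.342, 1.524, -0, 1.275, -0.146], TCP at [0.124, -0.51, 0.405] pointing down, gripper open.
Joint ranges: [-2.53, 2.53], [-0.77, 2.02], [0.04, 2.7], [-1, 4.14], [0.28, 2.66], [-3.11, 3.11]. Speed limits (rad/s): [2.57, 2.57, 3.14, 3.14, 3.14, 3.14].

INTERFACE

Orientations are given as a unit quaternion [x, y, z, w].
In Python, from workcell import robot, cams, ticket gives the robot as it stands.
- The arm moves only by the shell command python3 -m crank 'ROWS'. ROWS is a JSON object of lists of equal length, an entry for each row: "linear": the shift along the tool's x, y, z as a fraction of full scale, a list of three; "spin": the turn about the tool's z as a fraction of full scale; "jaw": the opening, from 0 (shut) to 1 (fully open). A call has 1 to 12 rows; each row is the pose to reach, as a shift and turn from the pose measured when the call began, along the tool's axes at that moment; what a row does not reach only later rows make up. Full scale, the value 1, is 0.5 m for a shift and 30 degrees for a turn. A row lasts 1/8 s, in which the tool goes at most 62.5 mm and 10.7 degrees, less where a joint would pass 70% of its speed; a pose out of reach is approached as far as the arm can. A call with a number of a shift or a turn outside -1 to 1 is refused whole. A call with a gripper value outside its range is refused whole. The fingers move at their own pace and stop on an object; the grip force is fixed at half the most. Time passes only in rows, so rows that repeat a pose let the fingers close. It gives the time, the measured TCP pose, the force and the opening at its end, in the units of the state.
- robot.observe(): the state, without advancing time (a new reading comes with each control period).
- cams.camera(name): name is "scene" or "top" or "wrist"; returns a dict with "frame" (384x512x3 uint8, red, green, blue), "z_map" (384x512 float32, m along the optical axis (not along the pixel's ray), 0 where there is no reading), "camera_matrix" (3x3 intrinsics, pixels), "xyz" and "attitude" of the camera in the world; the wrist camera has in their place "hand_eye" (4x4, takes a point from camera to tool coordinates, whose origin is the TCP and whose axes are the flange's). Camera axes: x right, y down, z forward; pixel columns grow to the right and rows downward; lengths in m; the calibration is good to about 2 mm. A picture is of the moment at which its call begins: read the wrist's pose just before it.
- ticket.sign_off(): hands the job in, once; it reports no verdict.
Trained networks look in the newest picture that a camera, given by its name, has taken for a name from the list of things; names that differ only in an ending like _2 or _b are one class to them, and where a whole thing is asked for, a point or a joint stands for the part that bears it (a point fixed in the world has none). Each returns a list of dicts, best first, with "score" (0 to 1); they miss things now and then, are a little off and sometimes report something else, mostly with a low value. They report only what shows in the picture. A call takes as long as a camera call. They do not tell look-alikes from the thing itself.
- cams.find_in(camera, query): "point" ([column, row] in pixels, amid what is visible of it).
- cams.trace(camera, query): "region" (384x512 bool, what is visible of it) and "point" ([column, row] in pixels, amid what is visible of it).
- cams.landmark_of(camera, query): "point" ([column, row] in pixels: a listed point, or the origin of a listed thing).
The state is a dict: "time": time; "joint_pos": joint angles; "qd": joint speeds; "joint_torque": joint torques, N m; "tool_pos": TCP position; "tcp_rot": TCP orientation; "ft_force": force on the tool from outside, world axes, zero at the start; "moment": the same for the moment, N m; "grip_width": finger opening in m.
Only numpy, scipy, OpenCV 4.12 (cv2) and the standard library are available. Lean on these libraries where they do the work, as an engineer would, in place of code of your own. Each camera call takes 0.05 s, during which the arm holds its last target.

## Working session

There is one attempt and no reset: what is moved stays moved. The work goes in short steps, Python scripts to look and compute and a shell command to move; the robot and the scene stay as the last step left them, time stands still between calls to the robot, and variables do not carry over. Pictures are saved under pics/ and viewed, and the job is handed in when it is done.

```bash
ls; mkdir -p pics; cat > h.py <<'E'
import numpy as np, cv2
from scipy.spatial.transform import Rotation as R
from workcell import robot, cams, ticket
def T(p,q):
    M=np.eye(4);M[:3,:3]=R.from_quat(q).as_matrix() if np.size(q)==4 else np.array(q);M[:3,3]=p;return M
def grab(n):
    s=robot.observe();c=cams.camera(n)
    W=T(s["tool_pos"],s["tcp_rot"])@np.array(c["hand_eye"]) if n=="wrist" else T(c["xyz"],c["attitude"])
    return c,W
def cloud(c,W):
    z=c["z_map"];K=c["camera_matrix"];v,u=np.mgrid[:384,:512]
    P=np.stack([(u-K[0][2])/K[0][0]*z,(v-K[1][2])/K[1][1]*z,z],-1)
    return P@W[:3,:3].T+W[:3,3]
def proj(c,W,p):
    q=np.linalg.inv(W)@np.append(p,1);K=np.array(c["camera_matrix"]);a=K@q[:3];return a[:2]/a[2]
E
python3 - <<'E'
from h import *
print(robot.observe())
for n in ["scene","top"]:
    c,W=grab(n)
    cv2.imwrite(f"pics/{n}1.png",c["frame"][...,::-1])
    np.savez(f"{n}1.npz",f=c["frame"],z=c["z_map"],K=c["camera_matrix"],W=W)
    print(n,W.round(3).tolist())
    X=cloud(c,W)
    for q in ["bracket","die","light_panel","rib_balance","torch_head_06","stem_flange","glue_bottle"]:
        for d in cams.landmark_of(n,q)[:3]:
            u,v=np.round(d["point"]).astype(int);print(q,d["score"],u,v,X[min(v,383),min(u,511)].round(3))
E
```

```text
pics
{'time': 0.0, 'joint_pos': array([-1.47903924e+00,  3.42735029e-01,  1.52502531e+00, -9.11365800e-06,
        1.27538288e+00, -1.45991625e-01]), 'qd': array([-1.50186734e-03,  1.45984089e-03, -3.37104162e-05,  1.66866259e-03,
        7.50661877e-04,  3.31398458e-03]), 'joint_torque': array([-6.69386714e-05, -4.33679295e+01, -2.46018130e+01, -2.10623243e-04,
        7.79749942e-03, -1.40267437e-05]), 'tool_pos': array([ 0.12365784, -0.51009164,  0.40401646]), 'tcp_rot': array([ 9.92942304e-01,  1.18595866e-01,  1.66642144e-05, -7.75117434e-04]), 'ft_force': array([-0.04545207,  0.86832362, -0.79633889]), 'moment': array([0.02622904, 0.03662479, 0.00828247]), 'grip_width': 0.08592642329227815}
scene [[-0.831, -0.364, 0.421, 0.192], [-0.555, 0.512, -0.655, 0.54], [0.023, -0.778, -0.628, 0.644], [0.0, 0.0, 0.0, 1.0]]
bracket 0.97 326 193 [ 0.464 -0.179  0.046]
bracket 0.91 310 264 [0.404 0.005 0.016]
die 0.58 321 203 [ 0.458 -0.141  0.046]
light_panel 0.73 235 321 [0.449 0.194 0.015]
rib_balance 0.95 310 248 [ 0.417 -0.015  0.037]
rib_balance 0.91 321 177 [ 0.486 -0.189  0.076]
torc
[... 154 characters left out ...]
2 216 [0.649 0.004 0.015]
stem_flange 0.54 162 222 [0.724 0.083 0.017]
glue_bottle 0.75 276 157 [ 0.661 -0.287  0.008]
top [[0.003, -0.982, 0.19, 0.432], [-0.999, -0.009, -0.032, -0.042], [0.033, -0.19, -0.981, 0.972], [0.0, 0.0, 0.0, 1.0]]
bracket 0.75 307 250 [ 0.474 -0.186  0.059]
bracket 0.59 233 280 [ 0.406 -0.017  0.038]
die 0.66 306 255 [ 0.463 -0.183  0.063]
rib_balance 0.98 314 243 [ 0.488 -0.198  0.086]
rib_balance 0.8 236 278 [ 0.41  -0.024  0.038]
torch_head_06 0.78 187 172 [0.669 0.103 0.005]
torch_head_06 0.53 189 139 [0.751 0.099 0.018]
torch_head_06 0.45 202 149 [0.729 0.067 0.005]
stem_flange 0.51 232 181 [ 0.643 -0.011  0.021]
glue_bottle 0.71 349 171 [ 0.659 -0.288  0.071]
```

View pics/scene1.png

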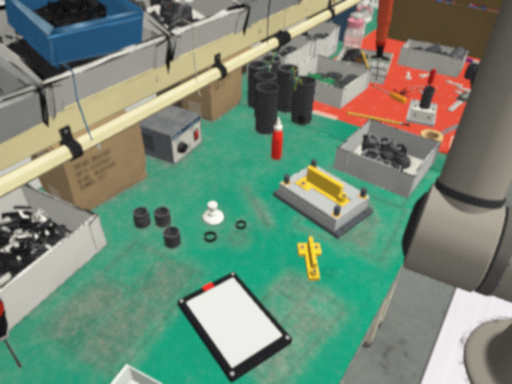

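View pics/top1.png

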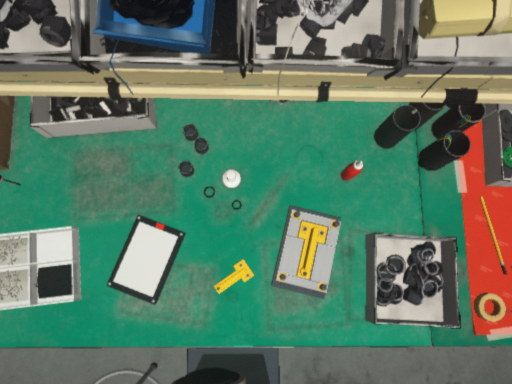

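The larger bracket sits in the die (top px 312,248). The small look-alike lies loose at (233,278), and the panel is at (147,258) with its red switch at (160,226). Next I'll measure the poses.

```bash
cat > m.py <<'E'
from h import *
def rect(P):
    r=cv2.minAreaRect((P[:,:2]*1000).astype(np.float32)); b=cv2.boxPoints(r); e=[b[1]-b[0],b[2]-b[1]]
    l=max(e,key=np.linalg.norm); return np.round(r[0],1),np.round(sorted(r[1]),1),round(np.degrees(np.arctan2(l[1],l[0]))%180,2)
if __name__=="__main__":
  for n in ["scene","top"]:
    d=np.load(n+"1.npz");c=dict(z_map=d["z"],camera_matrix=d["K"]);X=cloud(c,d["W"]);f=d["f"].astype(int)
    yel=(f[...,0]>150)&(f[...,1]>110)&(f[...,2]<110)
    near=np.hypot(X[...,0]-.475,X[...,1]+.19)<.1
    rib=yel&near&(X[...,2]>.086)&(X[...,2]<.11);br=yel&near
    print(n,"rib",rib.sum(),rect(X[rib]),X[rib][:,2].mean(),"brk",rect(X[br]))
    flat=yel&near&(abs(X[...,2]-.045)<.008);print(" base",X[flat].mean(0))
    dt=(np.hypot(X[...,0]-.475,X[...,1]+.19)<.14)&(X[...,2]>.035)&(X[...,2]<.055)&~yel
    print(" dietop",dt.sum(),rect(X[dt]))
    w=(f.min(-1)>200)&(np.hypot(X[...,0]-.45,X[...,1]-.194)<.12)&(abs(X[...,2]-.016)<.02)
    print(" panel",w.sum(),rect(X[w]),X[w].mean(0), rect(X[w|((f.max(-1)<60)&(np.hypot(X[...,0]-.45,X[...,1]-.194)<.12)&(abs(X[...,2]-.016)<.02))]))
    red=(f[...,0]>150)&(f[...,1]<60)&(np.hypot(X[...,0]-.45,X[...,1]-.194)<.14);print(" red",X[red].mean(0))
E
python3 m.py
```

```text
scene rib 2 (array([ 460.2, -181.9]), array([ 0. , 19.7]), np.float32(167.31)) 0.08610991949450642 brk (array([ 476.9, -188.8]), array([105.8, 161.5]), np.float32(165.9))
 base [ 0.48028328 -0.17931241  0.04680878]
 dietop 1710 (array([ 476.2, -190.1]), array([124.4, 171.8]), np.float32(166.68))
 panel 4193 (array([455.5, 192.7]), array([ 99.8, 148.4]), np.float32(159.39)) [0.45158918 0.19601577 0.01731541] (array([454. , 195.4]), array([120.5, 175.7]), np.float32(159.37))
 red [0.53199104 0.16464647 0.01870399]
top rib 18 (array([ 475.4, -192.7]), array([ 9.4, 90.2]), np.float32(166.99)) 0.08670021701386298 brk (array([ 473.9, -189.3]), array([108.7, 167.7]), np.float32(164.64))
 base [ 0.49055214 -0.19382813  0.04563491]
 dietop 2565 (array([ 474.3, -192.7]), array([120.4, 169.8]), np.float32(166.39))
 panel 2592 (array([455.1, 190.7]), array([ 97.3, 147. ]), np.float32(159.36)) [0.45397971 0.19083278 0.0168207 ] (array([454.7, 189.5]), array([121.8, 176.7]), np.float32(159.48))
 red [0.53298582 0.16150984 0.01812549]
```

```bash
python3 -m crank '{"linear":[[0.1,-0.05,0.0],[0.2,-0.1,0.0],[0.31,-0.155,0.02],[0.42,-0.21,0.04],[0.53,-0.27,0.06],[0.64,-0.33,0.08],[0.74,-0.38,0.1],[0.82,-0.42,0.108],[0.862,-0.44,0.108],[0.862,-0.44,0.108],[0.862,-0.44,0.108]],"spin":[0.1,0.2,0.3,0.4,0.5,0.6,0.7,0.8,0.897,0.897,0.897],"jaw":[1,1,1,1,1,1,1,1,1,1,1]}'
cat > w.py <<'E'
import sys
from h import *
from m import rect
s=robot.observe();c,W=grab("wrist")
cv2.imwrite(f"pics/{sys.argv[1]}.png",c["frame"][...,::-1])
X=cloud(c,W);f=c["frame"].astype(int);np.savez(sys.argv[1]+".npz",X=X,f=f)
Rm=R.from_quat(s["tcp_rot"]).as_matrix()
print("t",s["time"],"tool",s["tool_pos"].round(4),"xang",np.degrees(np.arctan2(Rm[1,0],Rm[0,0])).round(2),"z",Rm[:,2].round(4),"w",s["grip_width"],s["ft_force"].round(2))
E
python3 w.py w1
python3 - <<'E'
from h import *;from m import rect
d=np.load("w1.npz");X=d["X"];f=d["f"]
yel=(f[...,0]>140)&(f[...,1]>100)&(f[...,2]<110)&(np.hypot(X[...,0]-.475,X[...,1]+.19)<.1)
print(np.histogram(X[yel][:,2],bins=np.arange(.03,.1,.005)))
rib=yel&(X[...,2]>.076)&(X[...,2]<.09);print("rib",rib.sum(),rect(X[rib]),X[rib].mean(0))
fl=yel&(abs(X[...,2]-.045)<.006);print("base",fl.sum(),rect(X[fl]))
for q in ["rib_balance","bracket","die"]:
  for e in cams.landmark_of("wrist",q)[:2]:
    u,v=np.round(e["point"]).astype(int);print(q,e["score"],u,v,X[min(v,383),min(u,511)].round(4))
E
```

```text
time: 2.17
tool_pos: [0.4903, -0.1953, 0.3507]
tcp_rot: [0.993, -0.115, -0.0, 0.0]
ft_force: [0.3, -0.4, 0.3]
grip_width: 0.0855
t 2.175 tool [ 0.4903 -0.1953  0.3507] xang -13.25 z [-4.e-04 -3.e-04 -1.e+00] w 0.08554740876467538 [ 0.31 -0.41  0.28]
(array([   2,    0, 1688, 1025,    6,   59,   33,    5,    1,    8, 1233,
          1,    0,    0]), array([0.03 , 0.035, 0.04 , 0.045, 0.05 , 0.055, 0.06 , 0.065, 0.07 ,
       0.075, 0.08 , 0.085, 0.09 , 0.095, 0.1  ]))
rib 1242 (array([ 477.2, -190.8]), array([12. , 97.2]), np.float32(167.09)) [ 0.48113526 -0.19158499  0.08266221]
base 2716 (array([ 475.4, -189.9]), array([110.1, 163.3]), np.float32(166.2))
rib_balance 0.92 131 266 [ 0.5096 -0.1428  0.2127]
rib_balance 0.8 250 190 [ 0.4966 -0.1929  0.0829]
bracket 0.89 134 264 [ 0.5094 -0.1434  0.211 ]
bracket 0.66 250 195 [ 0.4918 -0.1917  0.0823]
```

View pics/w1.png

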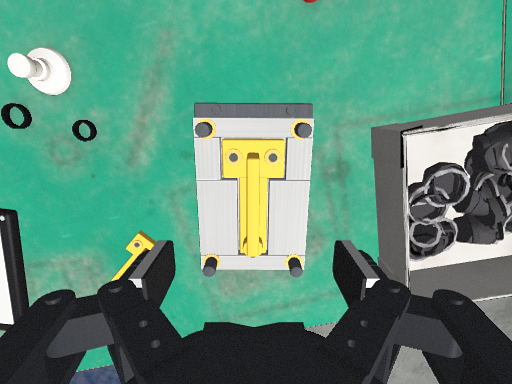

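The wrist view shows the die straight below, with the rib from (253,155) to (253,250). The fitted rib is 97x12 mm centred at (0.4772, -0.1908) with yaw -12.9°, so only a 1.5 mm correction is needed before I descend. I'll stop just short to check.

```bash
python3 -m crank '{"linear":[[0.0,-0.003,0.05],[0.0,-0.003,0.1],[0.0,-0.003,0.15],[0.0,-0.003,0.19],[0,-0.003,0.22],[0,-0.003,0.24],[0,-0.003,0.256],[0,-0.003,0.256],[0,-0.003,0.256]],"spin":[-0.012,-0.012,-0.012,-0.012,-0.012,-0.012,-0.012,-0.012,-0.012],"jaw":[1,1,1,1,1,1,1,1,1]}'; python3 w.py w2
```

```text
time: 3.5
tool_pos: [0.4907, -0.1943, 0.2233]
tcp_rot: [0.994, -0.113, 0.0, 0.0]
ft_force: [-0.7, 0.1, 0.8]
grip_width: 0.0851
t 3.5 tool [ 0.4907 -0.1943  0.2233] xang -12.99 z [ 9.e-04 -7.e-04 -1.e+00] w 0.08512367467830853 [-0.72  0.06  0.83]
```

View pics/w2.png

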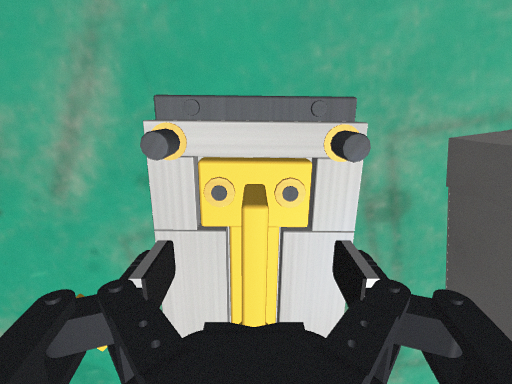

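The jaws straddle the rib evenly and there is no contact, so I'll close.

```bash
python3 -m crank '{"linear":[[0,0,0],[0,0,0],[0,0,0],[0,0,0],[0,0,0],[0,0,0],[0,0,0],[0,0,0]],"spin":[0,0,0,0,0,0,0,0],"jaw":[0.7,0.5,0.35,0.2,0.1,0,0,0]}'; python3 w.py w3
```

```text
time: 4.55
tool_pos: [0.4908, -0.1944, 0.2235]
tcp_rot: [0.994, -0.113, 0.001, 0.0]
ft_force: [-0.0, -0.6, 2.7]
grip_width: 0.0113
t 4.55 tool [ 0.4908 -0.1944  0.2235] xang -12.99 z [ 0.0012 -0.001  -1.    ] w 0.011261431343591385 [-0.02 -0.58  2.67]
```

View pics/w3.png

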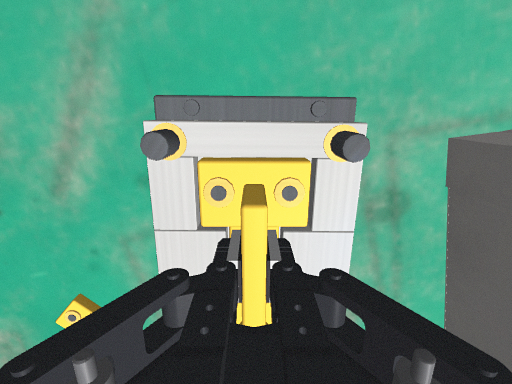

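The grip is on the rib at 11.3 mm. I'll lift slowly, straight up.

```bash
python3 -m crank '{"linear":[[0,0,-0.006],[0,0,-0.015],[0,0,-0.025],[0,0,-0.04],[0,0,-0.06],[0,0,-0.08],[0,0,-0.11],[0,0,-0.14],[0,0,-0.17],[0,0,-0.2],[0,0,-0.2]],"spin":[0,0,0,0,0,0,0,0,0,0,0],"jaw":[0,0,0,0,0,0,0,0,0,0,0]}'; python3 w.py w4
python3 - <<'E'
from h import *
c,W=grab("scene");cv2.imwrite("pics/s4.png",c["frame"][...,::-1])
E
```

```text
time: 5.98
tool_pos: [0.4909, -0.1944, 0.325]
tcp_rot: [0.994, -0.113, 0.002, 0.001]
ft_force: [0.3, 0.7, -2.5]
grip_width: 0.0115
t 5.975 tool [ 0.4909 -0.1944  0.325 ] xang -12.98 z [ 0.0038 -0.0025 -1.    ] w 0.011462847393328472 [ 0.28  0.71 -2.54]
```

View pics/w4.png

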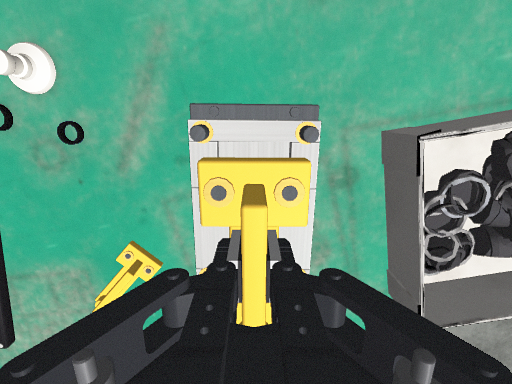

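View pics/s4.png

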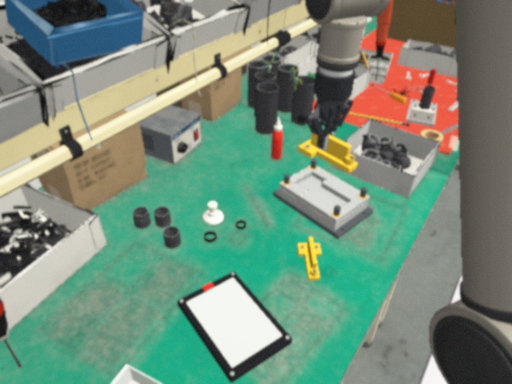

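The bracket is out of the die, level and unmoved in the grip (same picture as before the lift). I'll carry it in two gentle legs.

```bash
python3 -m crank '{"linear":[[-0.002,-0.008,-0.02],[-0.008,-0.028,-0.04],[-0.017,-0.06,-0.06],[-0.03,-0.1,-0.067],[-0.044,-0.15,-0.067],[-0.058,-0.2,-0.067],[-0.072,-0.25,-0.067],[-0.086,-0.3,-0.067],[-0.097,-0.335,-0.067],[-0.103,-0.358,-0.067],[-0.106,-0.367,-0.067],[-0.106,-0.367,-0.067]],"spin":[0.01,0.02,0.03,0.045,0.06,0.075,0.09,0.105,0.115,0.122,0.127,0.127],"jaw":[0,0,0,0,0,0,0,0,0,0,0,0]}'; python3 w.py w5
cat > p.py <<'E'
import sys
from h import *;from m import rect
d=np.load(sys.argv[1]+".npz");X=d["X"];f=d["f"]
near=(np.hypot(X[...,0]-.455,X[...,1]-.192)<.13)&(abs(X[...,2]-.016)<.012)
w=(f.min(-1)>190)&near
print("white",w.sum(),rect(X[w]),X[w].mean(0));k=(f.max(-1)<70)&near
print("frame",rect(X[w|k]))
E
python3 p.py w5
```

```text
time: 7.58
tool_pos: [0.48, -0.0033, 0.3568]
tcp_rot: [0.989, -0.146, 0.001, 0.0]
ft_force: [1.0, -0.6, -1.5]
grip_width: 0.0112
t 7.575 tool [ 0.48   -0.0033  0.3568] xang -16.78 z [ 0.0012 -0.0011 -1.    ] w 0.01124500266547021 [ 1.01 -0.57 -1.51]
white 8358 (array([455. , 192.5]), array([114.3, 169.5]), np.float32(159.3)) [0.46160659 0.19143019 0.01648522]
frame (array([455.9, 191.7]), array([124., 178.]), np.float32(159.43))
```

View pics/w5.png

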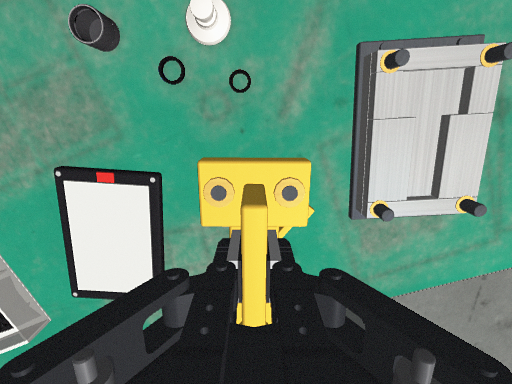

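```bash
python3 -m crank '{"linear":[[-0.003,-0.008,-0.004],[-0.01,-0.028,-0.004],[-0.021,-0.06,-0.004],[-0.036,-0.1,-0.004],[-0.053,-0.15,-0.004],[-0.071,-0.2,-0.004],[-0.089,-0.25,-0.004],[-0.107,-0.3,-0.004],[-0.119,-0.333,-0.004],[-0.126,-0.352,-0.004],[-0.128,-0.358,-0.004],[-0.128,-0.358,-0.004]],"spin":[0.01,0.02,0.03,0.045,0.06,0.075,0.09,0.105,0.115,0.122,0.127,0.127],"jaw":[0,0,0,0,0,0,0,0,0,0,0,0]}'; python3 w.py w6
python3 - <<'E'
from h import *
from m import rect
for n in ["scene","top"]:
    c,W=grab(n);cv2.imwrite(f"pics/{n}6.png",c["frame"][...,::-1])
    X=cloud(c,W);f=c["frame"].astype(int)
    y=(f[...,0]>150)&(f[...,1]>110)&(f[...,2]<110)&(X[...,2]>.12)&(X[...,2]<.26)&(np.hypot(X[...,0]-.455,X[...,1]-.19)<.12)
    P=X[y];print(n,y.sum(),rect(P) if len(P) else 0, np.percentile(P[:,2],[1,50,99]).round(4))
    a=np.radians(-20.6);u=np.c_[P[:,0]-.4555,P[:,1]-.192]@np.array([[np.cos(a),-np.sin(a)],[np.sin(a),np.cos(a)]])
    print(" x range",np.percentile(u[:,0],[.5,99.5]).round(4)," y",np.percentile(u[:,1],[.5,99.5]).round(4))
    for lo,hi in [(-.066,-.02),(-.02,.03),(.03,.066)]:
        k=(u[:,0]>lo)&(u[:,0]<hi); print(lo,k.sum(),np.percentile(P[k][:,2],[2,98]).round(4) if k.any() else 0)
E
python3 p.py w6
```

```text
time: 9.12
tool_pos: [0.4706, 0.1861, 0.3585]
tcp_rot: [0.984, -0.179, 0.001, 0.001]
ft_force: [0.1, 0.3, -2.0]
grip_width: 0.0112
t 9.125 tool [0.4706 0.1861 0.3585] xang -20.61 z [ 0.001  -0.0013 -1.    ] w 0.01124322688678722 [ 0.07  0.25 -2.02]
scene 1445 (array([456.2, 196.5]), array([ 66.3, 127. ]), np.float32(153.89)) [0.1699 0.182  0.2202]
 x range [-0.0634  0.0632]  y [-0.0145  0.0318]
-0.066 749 [0.1706 0.2196]
-0.02 462 [0.1705 0.2202]
0.03 234 [0.1769 0.1842]
top 961 (array([454.9, 188.5]), array([ 64.3, 127.8]), np.float32(159.97)) [0.176  0.1822 0.2205]
 x range [-0.0623  0.0641]  y [-0.0348  0.0275]
-0.066 344 [0.1769 0.2202]
-0.02 145 [0.1752 0.2196]
0.03 472 [0.1775 0.2198]
white 3042 (array([455.1, 192.9]), array([114. , 170.1]), np.float32(159.4)) [0.49510848 0.17773144 0.01621545]
frame (array([455.8, 192.6]), array([123.6, 177.3]), np.float32(159.43))
```

View pics/w6.png

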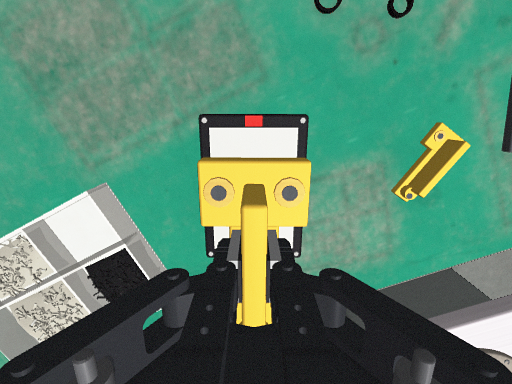

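```bash
python3 -c "
import cv2,numpy as np
a=cv2.imread('pics/scene6.png')[130:384,100:400];b=cv2.imread('pics/top6.png')[130:384,50:350]
cv2.imwrite('pics/c6.png',cv2.resize(np.vstack([a,b])[:, :],None,fx=1.18,fy=1.18))"
```

```text
(no output)
```

View pics/c6.png

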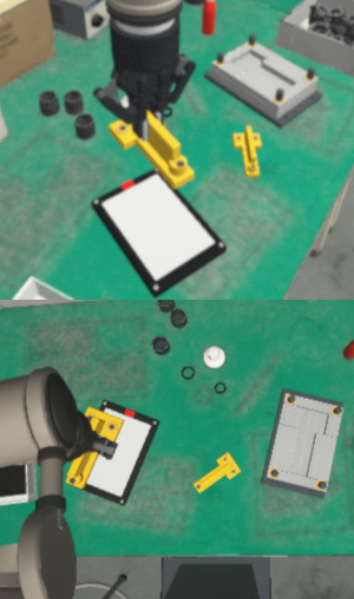

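Both cameras show the bracket centred within about 2–4 mm. Its base top is at 0.182 m, so the underside is at about 0.167 m, or 15.1 cm above the face. I'll hold briefly to settle and check for drift.

```bash
python3 -m crank '{"linear":[[0,0.001,0.002],[0,0.001,0.002],[0,0.001,0.002],[0,0.001,0.002],[0,0.001,0.002],[0,0.001,0.002]],"spin":[0,0,0,0,0,0],"jaw":[0,0,0,0,0,0]}'; python3 w.py w7; python3 - <<'E'
from h import *
a=cv2.imread("pics/w6.png").astype(int);b=cv2.imread("pics/w7.png").astype(int)
print("bracket img diff",abs(a-b)[155:325,200:310].mean())
print(abs(robot.observe()["qd"]).max())
print(ticket.sign_off())
E
```

```text
time: 10.02
tool_pos: [0.4705, 0.1853, 0.3576]
tcp_rot: [0.984, -0.179, 0.001, 0.001]
ft_force: [0.0, 0.4, -1.5]
grip_width: 0.0112
t 10.025 tool [0.4705 0.1853 0.3576] xang -20.65 z [ 0.0011 -0.0013 -1.    ] w 0.011218562237227692 [ 0.01  0.36 -1.52]
bracket img diff 3.1698217468805705
0.0014049133528662178
the job is handed in; nothing more can be done
None
```

The larger yellow bracket is lifted out of the die and held level over the light panel. I handed the job in at about 10 s of the 42 s allowed.

I gripped it by the rib at its balance point, lifted it straight up, carried it level and aligned it with the panel.

**Last checks:**
- **Underside height:** about 0.167 m above the bench, roughly 15.1 cm above the panel face.
- **Position:** within about 1–2 mm of the panel centre, worked out from the arm pose. The camera outlines differed from that by up to about 4 mm. The scene-camera outline was off to one side and its angle differed by about 6°, because the gripper partly hid the bracket from it.
- **Angle:** -20.65° against the panel's -20.6°, taken from the arm pose.
- **Level and grip:** tool tilt was about 0.1° and the grip width steady at 11.2 mm. The bracket looked the same in the wrist pictures before and after the carry.
- **Stillness:** the arm was still at hand-in, with joint speeds of about 0.001 rad/s.
- **Forces:** I read these only at the end of each move; none was above about 3 N.
- **Other items:** those visible in the pictures taken before the final hold had not moved. I checked this only by eye.

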